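# Push the loaded carrier round the bend and latch it at the stop

### The job

The carrier with the two wooden dowels stands at the drill-stand end of the slotted transfer track. Take the dowels to the unloading end: slide the carrier along the track, round the bend, until it is fully home against the stop at the far end, then swing the latch fully shut behind it to hold it there. The carrier must stay down on the track with the dowels in their nests, be eased through the bend and up to the stop rather than forced or rammed, the latch likewise, and nothing else on the table may be disturbed.

Things in the scene. Friction and masses are not known exactly. Their poses are not given: they have to be found in the camera images.
- track: Fixed L-shaped transfer track: white plastic deck 76 mm wide, top 54 mm above the table, on a 92 mm wide aluminium base with short feet; a 16 mm wide, 14 mm deep guide slot runs along its middle. Origin: on the table, at the centre of the bend's circle; z up. First leg: slot straight along +y at x = -75 mm, from an end block (12 mm high) at y = -155 mm to y = 0. Its yaw in the world varies.
- bend_exit (a point): On the deck (54 mm above the table) over the slot's middle where the bend ends and the second leg begins: x = 0, y = 75 mm in the track's frame. Between the first leg's end (x = -75 mm, y = 0) and here the slot turns right by 90 degrees on a 75 mm radius about the track's origin; from here it runs straight along the track's +x.
- stop_face (a point): Face of the steel stop block (18 mm high above the deck, 66 mm wide) at the end of the second leg, over the slot's middle, at deck height: x = 97 mm, y = 75 mm in the track's frame. With the carrier home its front edge touches this face, its centre lies at x = 55 mm, y = 75 mm and its length along the track's x.
- carrier: Loose grey plate 84 (its x) x 60 x 10 mm, about 0.45 kg, on the deck. Origin: centre of its underside; +x points towards the bend at the start. Two 12 mm guide pins under it at x = 22 and -22 mm reach 11 mm into the slot (2 mm play each side): in the bend it turns with the slot, its centre up to 3.3 mm inside the slot's middle. Friction about 0.25. Carries a knob and two dowels in nests.
- carrier_knob (a point): Middle of the head of the round upright steel knob at the carrier's centre, 45 mm above the plate's underside (99 mm above the table). Head 24 mm in diameter, 82 to 114 mm above the table, a thinner neck below; it is one piece with the carrier. Keep fingertips above 77 mm over the table here: the dowels fore and aft reach 75 mm.
- dowel_0: Square wooden dowel 11 x 45 x 11 mm lying loose across the carrier in the nest (rim 6 mm high) behind the knob, 29 mm from the knob's axis. Origin: centre of its underside.
- dowel_1: Square wooden dowel 11 x 45 x 11 mm lying loose across the carrier in the nest (rim 6 mm high) ahead of the knob, 29 mm from the knob's axis. Origin: centre of its underside.
- latch (a joint): Swing latch's angle in rad, growing anticlockwise seen from above. 0: open, the arm points along the track's -x, beside the bend, clear of the carrier (starts between -0.35 and 0.12). 1.571, end of travel: shut, the arm points along the track's -y, across the deck, 2 mm behind the home carrier's rear edge. About 1 N at its knob turns it; it stays where left.
- latch_pivot (a point): Vertical pivot of the latch, beside the second leg on its outer side: x = 5 mm, y = 125 mm in the track's frame, at the arm's top (64 mm above the table). The latch is a flat steel arm 66 mm long and 12 mm wide, 56 to 64 mm above the table. It can shut only once the carrier is home, or so near that it pushes it the last few millimetres.
- latch_knob (a point): Middle of the latch's round upright black knob, on the arm 50 mm from the pivot axis: 16 mm in diameter, from 64 to 96 mm above the table (narrower below 75 mm); this point is 82 mm above the table.
- tape_masking: Bystander: roll of masking tape lying flat, 92 mm across, 25 mm high; leave it alone. Origin: centre of its underside.
- screwdriver_yel: Bystander: yellow screwdriver, 154 mm long, lying flat, 36 mm high; leave it alone. Origin: centre of its underside.
- marker_black: Bystander: black felt marker, 135 mm long, lying flat, 16 mm high; leave it alone. Origin: centre of its underside.

How it is judged:
On the way:
1. the carrier has come round the bend and is at the stop (within 10 mm) (x of carrier in the frame of track above 0.045 m and angle between the x axis of carrier and the x axis of track, either way round below 0.15 rad), for 0.1 s.
At the end, for the whole second after the job is handed in: The carrier rests flat on the track, front edge within 5 mm of the stop, in line with the second leg (6 mm sideways, 0.12 rad); the latch is shut (above 1.47 of 1.571 rad); both dowels lie in their nests (within 45 mm of the carrier's origin, raised by less than 4 mm) (x of carrier in the frame of track above 0.05 m and y of carrier in the frame of track between 0.069 and 0.081 m and z of carrier in the frame of track below 0.058 m and angle between the x axis of carrier and the x axis of track, either way round below 0.12 rad and value of joint latch above 1.47 rad and linear speed of carrier below 0.01 m/s and distance between each of dowel_0, dowel_1 and carrier below 0.045 m and z of each of dowel_0, dowel_1 in the frame of carrier below 0.014 m); the robot touches nothing.
It fails at once if the carrier is lifted off the track (more than 6 mm) or tipped (more than 0.15 rad) (z of carrier in the frame of track above 0.06 m or angle between carrier's own z axis and vertical above 0.15 rad).
It fails at once if a dowel leaves its nest (distance between any of dowel_0, dowel_1 and carrier above 0.05 m).
It fails at once if the carrier is forced against the track, its stop or the latch (more than 60 N) (contact force between carrier and track above 60 N).
It fails at once if the tape roll, screwdriver or marker near the track is pushed more than 20 mm (distance of any of tape_masking, screwdriver_yel, marker_black from where it was at the start of the episode above 0.02 m).
It also fails if it takes over 64 s, if anything falls off the work surface, if the arm or the gripper's body presses on something with over 40 N, if the wrist force passes 120 N, or if a joint passes its speed limit or range.

### The arm

A 6-joint arm with a two-finger parallel gripper is mounted at the origin on a cart in front of the work surface, level with it; the furniture and walls round the work are solid. World frame = base frame: x ahead of the robot, y to its left, z up, the work surface at z = 0. Lengths are in m, angles in rad, forces in N, time in s.
With the tool pointing down it reaches from about 0.375 to 0.9 m from the base axis. Payload 3.1 kg.
Tool frame: the origin (TCP) lies midway between the tips of the shut fingers; the grasp point (between the pads) lies robot.grip_depth behind it (robot.grip_depth is the distance from the TCP to the grasp point, in m); z points along the fingers, y is the line along which they close (so a half turn about z gives the same grasp; the last joint's range is limited). The gripper opens to 87 mm and grips with 3 to 60 N. Pads are 19 mm wide; open, the fingers measure 117 mm over their backs; the gripper's body (75 mm by 190 mm) begins 51 mm behind the grasp point.
Start: joints at [-1.476, 0.527, 1.433, -0, 1.181, -0.178], TCP at [0.168, -0.602, 0.223] pointing down, gripper open.
Joint ranges: [-3.08, 3.08], [-0.75, 2.2], [0.22, 2.44], [-1.43, 4.57], [0, 2.65], [-2.85, 2.85]. Speed limits (rad/s): [2.79, 2.79, 3.14, 3.14, 3.14, 3.14].

### API

Orientations are given as a unit quaternion [x, y, z, w].
In Python, from rig import robot, camrig, monitor gives the robot as it stands (robot), with the cameras (camrig) and the readings (monitor).
- The arm moves only by the shell command python3 nudge.py 'ROWS' [OPENING] [FORCE]. ROWS is a JSON list that holds a single list of rows (three levels of brackets), with 1 to 20 rows, each of 4 numbers: dx, dy, dz in m, then a turn about the tool's z in rad; each row shifts and turns the commanded pose from where the row before left it, along the tool's axes as they then stand; what a row does not reach is not made up. A row lasts 1/12 s, in which the tool goes at most 0.0417 m and 0.125 rad, less where a joint would pass 70% of its speed; a pose out of reach is approached as far as the arm can. OPENING is the finger opening in m, set as the command begins (- or left out keeps the last). The fingers move at their own pace and stop on an object; FORCE is the grip in N (left out, the last holds). Time passes only in rows, so rows that do not move let the fingers close. It prints the time, the measured TCP pose, the force, the opening and the grip force at its end. Input that does not fit is refused with a message, and nothing moves.
- monitor.get_obs(): the state, without advancing time (a new reading comes with each control period).
- camrig.camera(name): name is "side" or "top" or "wrist"; returns a dict with "img" (384x512x3 uint8, red, green, blue), "fx", "fy", "cx", "cy" (pixels), "xyz" and "attitude" of the camera in the world. Camera axes: x right, y down, z forward; pixel columns grow to the right and rows downward; lengths in m; the calibration is good to about 2 mm. A picture is of the moment at which its call begins. There is no depth.
- robot.hand_in(): hands the job in; it is judged then, once.
The state is a dict: "time": time; "q": joint angles; "joint_velocities": joint speeds; "joint_torque": joint torques, N m; "position": TCP position; "tool_rot": TCP orientation; "ft_force": force on the tool from outside, world axes, zero at the start; "moment": the same for the moment, N m; "grip_width": finger opening in m; "grip_force": force on a finger pad.
Only numpy, scipy, OpenCV 4.12 (cv2) and the standard library are available. Lean on these libraries where they do the work, as an engineer would, in place of code of your own. Each camera call takes 0.05 s, during which the arm holds its last target. There are 200 camera calls.

## Working session

There is one attempt and no reset: what is moved stays moved. The work goes in short steps, Python scripts to look and compute and a shell command to move; the robot and the scene stay as the last step left them, time stands still between calls to the robot, and variables do not carry over. Pictures are saved under pics/ and viewed, at most 10 in all, crops included, and the job is handed in when it is done.

```bash
mkdir -p pics; ls
python3 - <<'E'
from rig import robot, camrig, monitor
import cv2
o=monitor.get_obs();print(o, robot.grip_depth)
for n in("top","side"):
    c=camrig.camera(n);cv2.imwrite(f"pics/{n}0.png",cv2.resize(c["img"][:,:,::-1],(800,600),interpolation=cv2.INTER_CUBIC))
    print(n,{k:c[k] for k in c if k!="img"})
E
```

```text
nudge.py
pics
rig.py
{'time': 0.0, 'q': array([-1.47650458e+00,  5.28503541e-01,  1.43391916e+00, -2.57975423e-05,
        1.18139914e+00, -1.78483826e-01]), 'joint_velocities': array([-0.0021081 , -0.00035638,  0.00017072, -0.00010298,  0.00046304,
        0.00027695]), 'joint_torque': array([ 5.50988661e-04, -4.40033698e+01, -1.76589721e+01,  6.33021654e-02,
        5.80996647e-02, -1.75086948e-04]), 'position': array([ 0.16833788, -0.60112721,  0.22154332]), 'tool_rot': array([ 9.90712311e-01,  1.35970122e-01,  3.49890522e-05, -1.11410924e-03]), 'ft_force': array([-0.01674371, -0.31903414,  0.17961619]), 'moment': array([ 0.03265845, -0.03843385, -0.03846516]), 'grip_force': 0.0, 'grip_width': 0.08727764326119002} 0.0187
top {'fx': 373.1107990515393, 'fy': 373.1107990515393, 'cx': 250.9197578399062, 'cy': 192.72816246800798, 'xyz': array([0.39840869, 0.23047965, 0.92706899]), 'attitude': array([ 0.70477067, -0.70393358,  0.06089443, -0.06377843])}
side {'fx': 412.2955043235114, 'fy': 412.2955043235114, 'cx': 249.4915880007601, 'cy': 197.15427926375364, 'xyz': array([0.61900351, 0.99427403, 0.64840178]), 'attitude': array([ 0.01950035,  0.89502128, -0.44541776, -0.0126356 ])}
```

View pics/top0.png

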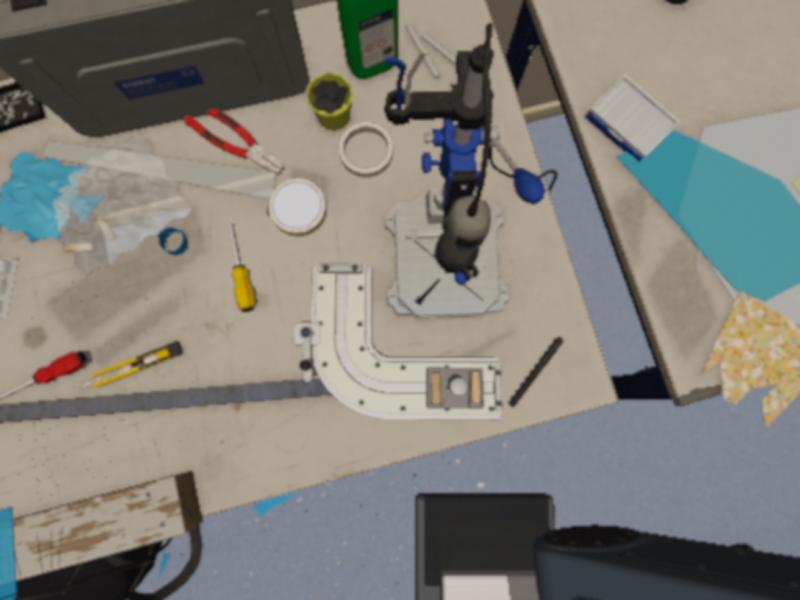

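View pics/side0.png

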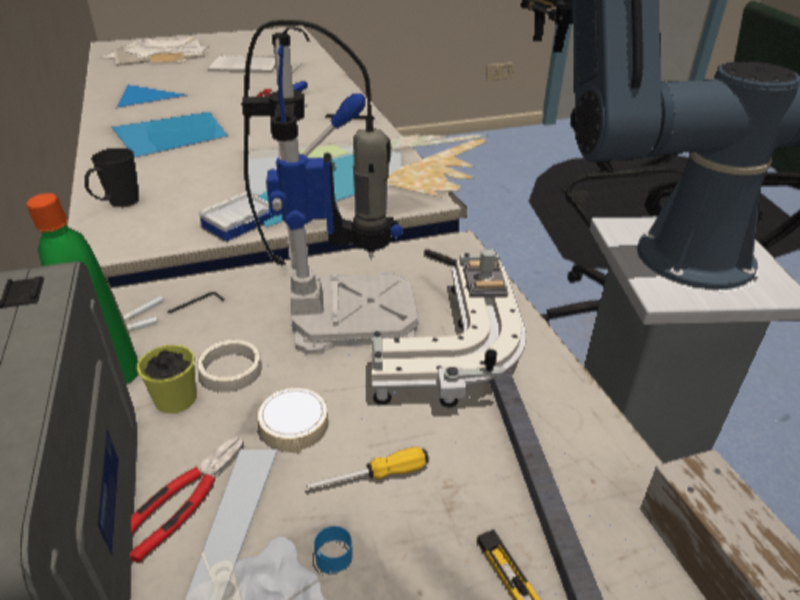

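The top view shows the track as an L: carrier knob near (457,383), end block (499,387), stop (341,267), latch pivot (304,332) and latch knob (305,365), all in 800x600 pixels. Next I'll enlarge it for measuring.

```bash
cat > h.py <<'E'
import numpy as np
from scipy.spatial.transform import Rotation as R
def ray(c,u,v,z):
    d=R.from_quat(c["attitude"]).apply([(u-c["cx"])/c["fx"],(v-c["cy"])/c["fy"],1.]);p=np.array(c["xyz"])
    return p+d*(z-p[2])/d[2]
def proj(c,P):
    q=R.from_quat(c["attitude"]).inv().apply(np.atleast_2d(P)-np.array(c["xyz"]))
    return np.c_[c["fx"]*q[:,0]/q[:,2]+c["cx"],c["fy"]*q[:,1]/q[:,2]+c["cy"]]
E
python3 - <<'E'
from rig import robot, camrig, monitor
import cv2
i=camrig.camera("top")["img"][:,:,::-1]
cv2.imwrite("pics/crop1.png",cv2.resize(i[160:275,190:345],None,fx=5,fy=5,interpolation=cv2.INTER_CUBIC))
E
```

```text
(no output)
```

View pics/crop1.png

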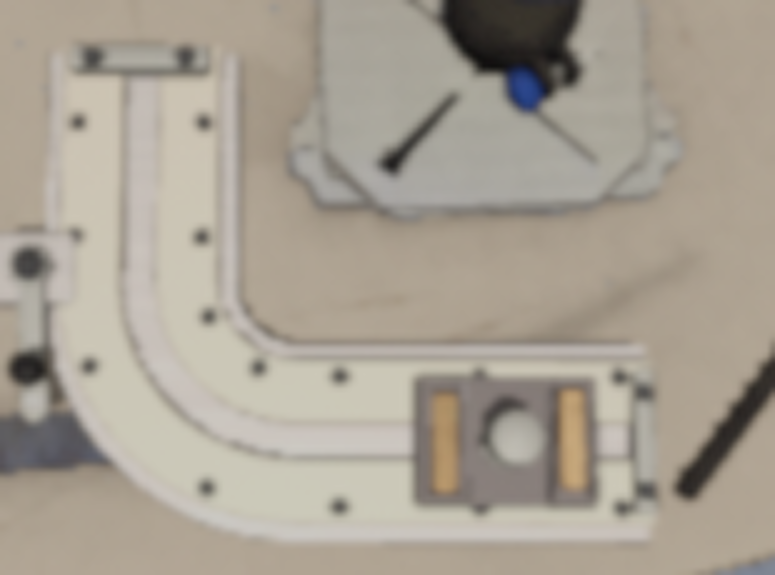

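```bash
cat > fit.py <<'E'
from h import *; from rig import robot, camrig, monitor
from scipy.optimize import least_squares
c=camrig.camera("top")
f=lambda u,v,z:ray(c,190+(u+.5)/5-.5,160+(v+.5)/5-.5,z)
# (u,v,z,tx,ty) None = unconstrained
M=[(142.5,80,.054,None,.075),(140,250,.054,None,.075),(300,440,.054,-.075,None),(400,440,.054,-.075,None),(610,439,.054,-.075,None),
(142,73,.072,.097,None),(29,264,.068,.005,.125),(517,437,.114,-.075,None),(632,400,.066,None,-.155)]
def res(p,full=False):
    r=[]
    for u,v,z,tx,ty in M:
        w=f(u,v,z)[:2]-p[:2];a=p[2];t=(np.cos(a)*w[0]+np.sin(a)*w[1],-np.sin(a)*w[0]+np.cos(a)*w[1])
        r+= [(t[i]-k)*1e3 for i,k in enumerate((tx,ty)) if k is not None]
    return r
s=least_squares(res,[.45,.3,0],loss="soft_l1")
print(s.x,np.round(res(s.x),1))
x0,y0,a=s.x
def toT(w): w=w[:2]-s.x[:2];return np.array([np.cos(a)*w[0]+np.sin(a)*w[1],-np.sin(a)*w[0]+np.cos(a)*w[1]])
k=f(517,437,.114);l=f(27,368,.096)
print("knob",k,toT(k),"latchknob",l,toT(l))
print("carrier corners T",[np.round(toT(f(u,v,.064)),4) for u,v in((416,377),(595,377),(595,505),(416,505))])
print("stand near edge",f(400,212,.0))
c2=camrig.camera("side");print("chuck? side ray",[ray(c2,x/1.5625,y/1.5625,z) for x,y,z in((370,235,.25),(370,235,.3),(370,235,.2))], "top",[f(520,90,z) for z in(.15,.2,.25,.3)])
E
python3 fit.py
```

```text
[0.49993385 0.23807755 0.00068476] [-0.2 -0.4  0.1  0.2  0.7 -1.8  0.4 -0.3 -0.4  1.8]
knob [0.42464214 0.14298555 0.114     ] [-0.07535682 -0.09504043] latchknob [0.45526218 0.35805302 0.096     ] [-0.04458951  0.12000602]
carrier corners T [array([-0.0464, -0.0544]), array([-0.0464, -0.1368]), array([-0.1043, -0.1353]), array([-0.1044, -0.0539])]
stand near edge [0.54017461 0.18743652 0.        ]
chuck? side ray [array([0.60973687, 0.3207359 , 0.25      ]), array([0.61089985, 0.40526591, 0.3       ]), array([0.6085739 , 0.23620589, 0.2       ])] top [array([0.56984464, 0.14290945, 0.15      ]), array([0.55881371, 0.1485441 , 0.2       ]), array([0.54778277, 0.15417875, 0.25      ]), array([0.53675184, 0.15981339, 0.3       ])]
```

```bash
cat > go.py <<'E'
# usage: go.py x y z yaw : total tool-frame delta to target (yaw of tool x axis)
import sys; from h import *; from rig import robot, camrig, monitor
o=monitor.get_obs(); r=R.from_quat(o["tool_rot"]); t=list(map(float,sys.argv[1:]))
d=np.array(t[:3])-o["position"]; x=r.as_matrix()[:,0]; yaw=np.arctan2(x[1],x[0])
print("t",round(o["time"],2),"pos",o["position"].round(4),"yaw",yaw.round(3),"F",o["ft_force"].round(1),"tool d",(r.inv().apply(d)*1e3).round(1),"turn",(-((t[3]-yaw+np.pi)%(2*np.pi)-np.pi)).round(3),"q",o["q"].round(2))
E
python3 nudge.py '[[[0.014,-0.0113,0,0],[0.028,-0.0225,0,0],[0.028,-0.0225,0,0],[0.028,-0.0225,0,0],[0.028,-0.0225,0,0],[0.028,-0.0225,0,0],[0.028,-0.0225,0,0],[0.028,-0.0225,0,0],[0.028,-0.0225,0,0],[0.028,-0.0225,0,0],[0.028,-0.0225,0,0],[0.028,-0.0225,0,0],[0.014,-0.0113,0,0]]]'
python3 go.py 0.4246 0.143 0.15 3.1416
```

```text
time: 1.33
position: [0.4205, -0.2478, 0.2226]
tool_rot: [0.991, 0.137, 0.0, -0.001]
ft_force: [-0.1, -0.6, 0.2]
grip_width: 0.0872
grip_force: 0.0
t 1.33 pos [ 0.4205 -0.2478  0.2226] yaw 0.275 F [-0.1 -0.6  0.2] tool d [ 110.1 -374.9   73.2] turn -2.866 q [-0.76  0.34  1.77  0.    1.03  0.53]
```

```bash
python3 nudge.py '[[[0.005,-0.017,0,0],[0.01,-0.034,0.003,0],[0.01,-0.034,0.004,0],[0.01,-0.034,0.004,0],[0.01,-0.034,0.004,0],[0.01,-0.034,0.004,0],[0.01,-0.034,0.004,0],[0.01,-0.034,0.004,0],[0.01,-0.034,0.004,0],[0.01,-0.034,0.004,0],[0.01,-0.034,0.004,0],[0.005,-0.017,0.004,0]]]' 0.06 >/dev/null
python3 nudge.py '[[[0,0,0,-0.124],[0,0,0,-0.124],[0,0,0,-0.124],[0,0,0,-0.124],[0,0,0,-0.124],[0,0,0,-0.124],[0,0,0,-0.124],[0,0,0,-0.124],[0,0,0,-0.124],[0,0,0,-0.124],[0,0,0,-0.124],[0,0,0,-0.124],[0,0,0,-0.124],[0,0,0,-0.124],[0,0,0,-0.124],[0,0,0,-0.124],[0,0,0,-0.124],[0,0,0,-0.124],[0,0,0,-0.124],[0,0,0,-0.124]]]' >/dev/null
python3 nudge.py '[[[0,0,0,-0.124],[0,0,0,-0.124],[0,0,0,-0.124],[0,0,0,-0.014],[0,0,0,0]]]'
python3 go.py 0.4246 0.143 0.080 3.1416
```

```text
time: 4.42
position: [0.4245, 0.1386, 0.1796]
tool_rot: [0.003, 1.0, 0.0, 0.0]
ft_force: [-0.1, 0.5, -0.3]
grip_width: 0.0601
grip_force: 0.0
t 4.42 pos [0.4245 0.1386 0.1796] yaw 3.136 F [-0.1  0.5 -0.3] tool d [-0.1  4.4 99.6] turn -0.005 q [ 0.06  0.36  1.91  0.    0.87 -1.5 ]
```

```bash
python3 nudge.py '[[[0,0.0022,0.008,0],[0,0.0022,0.016,0],[0,0,0.016,0],[0,0,0.016,0],[0,0,0.016,0],[0,0,0.016,0],[0,0,0.008,0],[0,0,0.002,0],[0,0,0,0]]]'
python3 go.py 0.4246 0.143 0.080 3.1416
python3 - <<'E'
from rig import robot, camrig, monitor
import cv2,numpy as np
w=camrig.camera("wrist")["img"];s=camrig.camera("side")["img"][140:220,270:360]
a=cv2.resize(w,(400,300));b=cv2.resize(s,(400,356),interpolation=cv2.INTER_CUBIC)
o=np.zeros((356,800,3),np.uint8);o[:300,:400]=a;o[:,400:]=b
cv2.imwrite("pics/w1.png",o[:,:,::-1])
E
```

```text
time: 5.17
position: [0.424, 0.143, 0.081]
tool_rot: [0.002, 1.0, -0.0, -0.001]
ft_force: [-0.3, 0.5, 0.1]
grip_width: 0.0602
grip_force: 0.0
t 5.17 pos [0.424 0.143 0.081] yaw 3.138 F [-0.3  0.5  0.1] tool d [-0.6 -0.   1. ] turn -0.004 q [ 0.07  0.55  1.99  0.    0.6  -1.49]
```

View pics/w1.png

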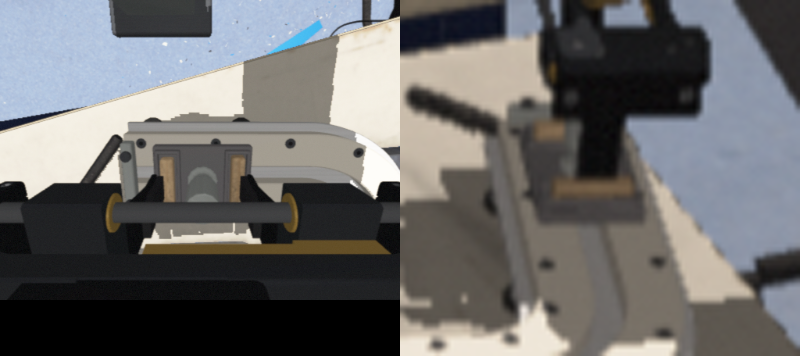

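```bash
python3 nudge.py '[[[0,0,0,0],[0,0,0,0],[0,0,0,0],[0,0,0,0],[0,0,0,0],[0,0,0,0]]]' 0.027 5
python3 nudge.py '[[[-0.0005,0.003,0,0],[0,0.006,0,0],[0,0.008,0,0],[0,0.008,0,0],[0,0.008,0,0],[0,0.008,0,0],[0,0.008,0,0],[0,0.008,0,0],[0,0.008,0,0],[0,0.008,0,0],[0,0.008,0,0],[0,0.008,0,0],[0,0.006,0,0]]]'
python3 go.py 0.4249 0.238 0.081 3.1416
```

```text
time: 5.77
position: [0.4245, 0.143, 0.0817]
tool_rot: [0.001, 1.0, 0.0, 0.0]
ft_force: [0.2, 0.5, -0.2]
grip_width: 0.0304
grip_force: 0.0
time: 6.85
position: [0.4252, 0.2389, 0.0815]
tool_rot: [0.001, 1.0, 0.0, 0.0]
ft_force: [0.4, -1.0, 0.2]
grip_width: 0.0273
grip_force: 0.5
t 6.85 pos [0.4252 0.2389 0.0815] yaw 3.139 F [ 0.4 -1.   0.2] tool d [ 0.3 -0.9  0.5] turn -0.002 q [ 0.28  0.58  1.9   0.    0.66 -1.29]
```

Pushing takes about 1 N. Now the first half of the bend (9 of 18 steps).

```bash
python3 nudge.py '[[[0,0,0,0.044],[0,0.0064,0,0.0873],[0,0.0064,0,0.0873],[0,0.0064,0,0.0873],[0,0.0064,0,0.0873],[0,0.0064,0,0.0873],[0,0.0064,0,0.0873],[0,0.0064,0,0.0873],[0,0.0064,0,0.0873],[0,0.0064,0,0.0436]]]'
python3 go.py 0.4473 0.2907 0.081 2.356
python3 - <<'E'
from rig import robot, camrig, monitor
import cv2
i=camrig.camera("top")["img"][:,:,::-1]
cv2.imwrite("pics/m1.png",cv2.resize(i[160:275,190:345],None,fx=5,fy=5,interpolation=cv2.INTER_CUBIC))
E
```

```text
time: 7.68
position: [0.4461, 0.2901, 0.0813]
tool_rot: [0.386, 0.923, -0.001, -0.001]
ft_force: [-1.1, -1.8, 0.3]
grip_width: 0.0269
grip_force: 0.7
t 7.68 pos [0.4461 0.2901 0.0813] yaw 2.349 F [-1.1 -1.8  0.3] tool d [-0.4  1.3  0.3] turn -0.007 q [ 0.37  0.62  1.78  0.    0.74 -0.41]
```

View pics/m1.png

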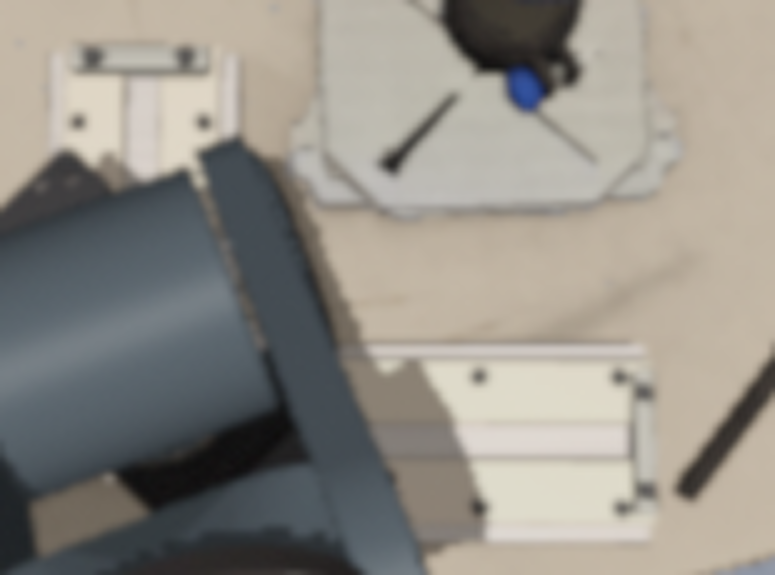

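The arm hides the carrier here. The left part of the first leg is empty and the force is about 2 N, so the carrier is following. I'll continue with the second half.

```bash
python3 nudge.py '[[[0,0,0,0.044],[0,0.0064,0,0.0873],[0,0.0064,0,0.0873],[0,0.0064,0,0.0873],[0,0.0064,0,0.0873],[0,0.0064,0,0.0873],[0,0.0064,0,0.0873],[0,0.0064,0,0.0873],[0,0.0064,0,0.0873],[0,0.0064,0,0.0436]]]'
python3 go.py 0.5 0.313 0.081 1.571
```

```text
time: 8.57
position: [0.4978, 0.3115, 0.0812]
tool_rot: [0.71, 0.705, -0.001, -0.001]
ft_force: [-1.2, 0.8, -0.1]
grip_width: 0.0269
grip_force: 0.7
t 8.57 pos [0.4978 0.3115 0.0812] yaw 1.564 F [-1.2  0.8 -0.1] tool d [1.5 2.2 0.2] turn -0.007 q [0.37 0.67 1.64 0.   0.83 0.37]
```

```bash
python3 nudge.py '[[[0.0005,0.004,0,0],[0.0005,0.006,0,0],[0.0005,0.006,0,0],[0,0.006,0,0],[0,0.006,0,0],[0,0.006,0,0],[0,0.006,0,0],[0,0.005,0,0],[0,0.003,0,0],[0,0.002,0,0],[0,0.001,0,0]]]'
python3 nudge.py '[[[0,0.001,0,0],[0,0.001,0,0],[0,0.001,0,0],[0,0.001,0,0],[0,0.001,0,0],[0,0.001,0,0]]]'
python3 go.py 0.555 0.313 0.081 1.571
```

```text
time: 9.48
position: [0.55, 0.3123, 0.0816]
tool_rot: [0.709, 0.706, -0.0, -0.0]
ft_force: [-0.1, 0.7, 0.2]
grip_width: 0.0269
grip_force: 0.6
time: 9.98
position: [0.5558, 0.3123, 0.0816]
tool_rot: [0.708, 0.706, -0.0, -0.0]
ft_force: [-1.8, -0.2, 0.4]
grip_width: 0.0269
grip_force: 0.6
t 9.98 pos [0.5558 0.3123 0.0816] yaw 1.567 F [-1.8 -0.2  0.4] tool d [ 0.7 -0.8  0.6] turn -0.004 q [ 0.34  0.72  1.51 -0.    0.91  0.34]
```

```bash
for i in 1 2 3; do python3 nudge.py '[[[0,0.0007,0,0],[0,0.0007,0,0]]]' | grep -E "posit|ft_f"; done
```

```text
position: [0.5572, 0.3123, 0.0815]
ft_force: [-1.4, 0.2, 1.4]
position: [0.5573, 0.3123, 0.0814]
ft_force: [-4.6, 0.7, 1.2]
position: [0.5574, 0.3122, 0.0812]
ft_force: [-6.7, 0.9, 3.0]
```

```bash
python3 nudge.py '[[[0,-0.002,0,0],[0,0,0,0],[0,0,0,0],[0,0,0,0]]]' 0.045 
python3 nudge.py '[[[0,0,-0.006,0],[0,0,-0.014,0],[0,0,-0.014,0],[0,0,-0.014,0],[0,0,-0.01,0],[-0,0,0,0.124],[0,0,0,0.124],[0,0,0,0.124],[0,0,0,0.124],[0,0,0,0.124],[0,0,0,0.124],[0,0,0,0.124],[0,0,0,0.124],[0,0,0,0.124],[0,0,0,0.124],[0,0,0,0.124],[0,0,0,0.103],[0,0,0,0]]]'
python3 go.py 0.4553 0.358 0.081 0.1
python3 - <<'E'
from rig import robot, camrig, monitor
import cv2
i=camrig.camera("side")["img"][:,:,::-1]
cv2.imwrite("pics/s2.png",cv2.resize(i[170:270,220:350],(780,600),interpolation=cv2.INTER_CUBIC))
E
```

```text
time: 10.82
position: [0.5592, 0.3124, 0.0818]
tool_rot: [0.709, 0.706, 0.001, 0.001]
ft_force: [0.3, 0.2, 0.9]
grip_width: 0.043
grip_force: 0.0
time: 12.32
position: [0.5583, 0.3123, 0.1399]
tool_rot: [0.999, 0.049, 0.0, -0.0]
ft_force: [-1.1, 0.2, 0.9]
grip_width: 0.0453
grip_force: 0.0
t 12.32 pos [0.5583 0.3123 0.1399] yaw 0.098 F [-1.1  0.2  0.9] tool d [-98.1 -55.6  58.8] turn -0.002 q [ 0.34  0.64  1.47 -0.    1.03  1.81]
```

View pics/s2.png

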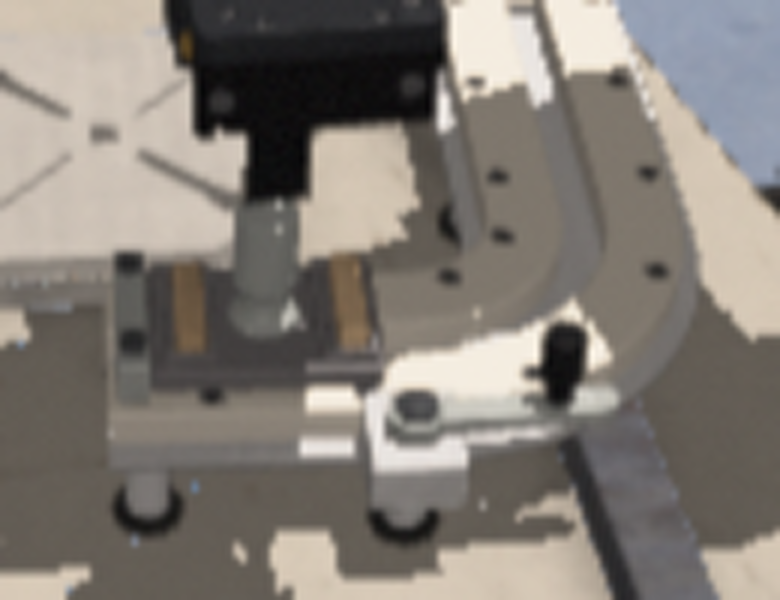

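The carrier sits against the stop (left edge near (148,310)) with both dowels in their nests. The latch is still open, its knob at (566,345). Next I move over the latch knob.

```bash
python3 nudge.py '[[[-0.009,-0.005,0,0],[-0.018,-0.0102,0,0],[-0.018,-0.0102,0,0],[-0.018,-0.0102,0,0],[-0.018,-0.0102,0,0],[-0.012,-0.007,0,0],[-0.005,-0.003,0,0],[0,0,0.01,0],[0,0,0.016,0],[0,0,0.016,0],[0,0,0.01,0],[0,0,0.006,0],[0,0,0,0]]]' 
python3 nudge.py '[[[0,0,0,0],[0,0,0,0],[0,0,0,0],[0,0,0,0],[0,0,0,0]]]' 0.02 4
python3 go.py 0.4553 0.358 0.081 0.1
```

```text
time: 13.45
position: [0.4548, 0.3573, 0.0798]
tool_rot: [0.999, 0.05, -0.001, 0.001]
ft_force: [-0.7, -0.2, 0.1]
grip_width: 0.0452
grip_force: 0.0
time: 13.87
position: [0.4553, 0.3583, 0.0822]
tool_rot: [0.999, 0.05, 0.001, -0.0]
ft_force: [-0.7, -0.8, -0.2]
grip_width: 0.0229
grip_force: 0.0
t 13.87 pos [0.4553 0.3583 0.0822] yaw 0.1 F [-0.7 -0.8 -0.2] tool d [-0.   0.3  1.2] turn -0.0 q [ 0.47  0.66  1.66 -0.    0.82  1.94]
```

```bash
python3 nudge.py '[[[0,0,0.0005,-0.041],[0,0.0041,0,-0.0817],[0,0.0041,0,-0.0817],[0,0.0041,0,-0.0817],[0,0.0041,0,-0.0817],[0,0.0041,0,-0.0817],[0,0.0041,0,-0.0817],[0,0.0041,0,-0.0817],[0,0.0041,0,-0.041]]]'
python3 go.py 0.4678 0.3294 0.081 0.754
python3 nudge.py '[[[0,0,0,-0.041],[0,0.0041,0,-0.0817],[0,0.0041,0,-0.0817],[0,0.0041,0,-0.0817],[0,0.0041,0,-0.0817],[0,0.0041,0,-0.0817],[0,0.0041,0,-0.0817],[0,0.0041,0,-0.041]]]'
python3 go.py 0.4943 0.3142 0.081 1.326
```

```text
time: 14.62
position: [0.4683, 0.329, 0.0815]
tool_rot: [0.929, 0.37, 0.0, -0.0]
ft_force: [-1.1, 0.6, 0.3]
grip_width: 0.0199
grip_force: 0.6
t 14.62 pos [0.4683 0.329  0.0815] yaw 0.757 F [-1.1  0.6  0.3] tool d [-0.1 -0.6  0.5] turn 0.003 q [0.42 0.65 1.68 0.   0.8  1.23]
time: 15.28
position: [0.4922, 0.3144, 0.0814]
tool_rot: [0.787, 0.617, -0.0, -0.0]
ft_force: [-1.1, 0.4, 0.8]
grip_width: 0.02
grip_force: 0.7
t 15.28 pos [0.4922 0.3144 0.0814] yaw 1.329 F [-1.1  0.4  0.8] tool d [0.4 2.1 0.3] turn 0.003 q [0.38 0.67 1.65 0.   0.83 0.62]
```

```bash
python3 nudge.py '[[[0,0,0,-0.041],[0,0.0041,0,-0.0817],[0,0.003,0,-0.0817],[0,0.002,0,-0.04],[0,0.0015,0,0],[0,0.001,0,0],[0,0.001,0,0]]]'
for i in 1 2 3; do python3 nudge.py '[[[0,0.0008,0,0],[0,0.0008,0,0]]]' | grep -E "posit|ft_f"; done
python3 go.py 0.505 0.313 0.081 1.571
```

```text
time: 15.87
position: [0.5048, 0.313, 0.0811]
tool_rot: [0.708, 0.707, -0.0, -0.0]
ft_force: [-1.4, -0.6, 0.1]
grip_width: 0.0202
grip_force: 0.6
position: [0.5066, 0.3131, 0.081]
ft_force: [-1.5, -0.5, 0.4]
position: [0.5079, 0.3131, 0.081]
ft_force: [-2.6, 0.2, 1.1]
position: [0.5081, 0.313, 0.0808]
ft_force: [-6.1, 0.3, 3.4]
t 16.37 pos [0.5081 0.313  0.0808] yaw 1.57 F [-6.1  0.3  3.4] tool d [ 0.  -3.1 -0.1] turn -0.001 q [0.36 0.68 1.62 0.   0.85 0.36]
```

```bash
python3 nudge.py '[[[0,-0.0015,0,0],[0,-0.001,0,0],[0,0,0,0],[0,0,-0.004,0],[0,0,-0.012,0],[0,0,-0.016,0],[0,0,-0.02,0],[0,0,-0.02,0],[0,0,-0.02,0],[0,-0.02,-0.02,0],[-0.03,-0.02,-0.01,0],[-0.04,0,0,0],[-0.04,0,0,0],[-0.04,0,0,0],[-0.04,0,0,0],[-0.04,0,0,0],[-0.04,0,0,0],[-0.02,0,0,0],[0,0,0,0]]]' | grep -v rot
python3 - <<'E'
from rig import robot, camrig, monitor
import cv2,numpy as np
t=camrig.camera("top")["img"][160:275,190:345];s=camrig.camera("side")["img"][170:270,220:350]
o=np.hstack([cv2.resize(t,(400,297),interpolation=cv2.INTER_CUBIC),cv2.resize(s,(386,297),interpolation=cv2.INTER_CUBIC)])
cv2.imwrite("pics/end.png",o[:,:,::-1])
E
```

```text
time: 17.95
position: [0.4694, 0.0189, 0.2046]
ft_force: [0.2, -1.3, -0.3]
grip_width: 0.0201
grip_force: 0.0
```

View pics/end.png

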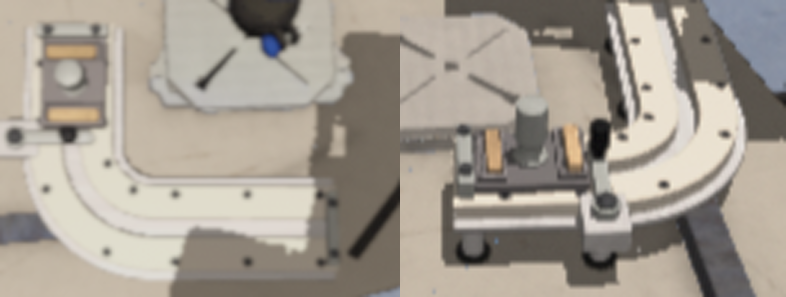

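The carrier is home at the stop (front edge at about (75,37)), with both dowels nested. The latch lies across the deck behind it, its knob at (68,133) and pivot at (15,135). Handing in.

```bash
python3 -c "
from rig import robot, camrig, monitor
print(robot.hand_in())"
```

```text
the job is handed in; nothing more can be done
None
```

The job is handed in: in the last camera view the carrier is home against the stop with both dowels in their nests and the latch is shut behind it. Wrist-force readings stayed under about 8 N and about 18 s of the 64 s were used; no verdict came back.

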